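Hold up the flap of the inspection box with its lifting bar

ROBOT

A 7-joint arm with a two-finger parallel gripper is mounted at the origin on a cart in front of the work surface, level with it; the furniture and walls round the work are solid. World frame = base frame: x ahead of the robot, y to its left, z up, the work surface at z = 0. Lengths are in m, angles in rad, forces in N, time in s.
With the tool pointing down it reaches from about 0.425 to 0.925 m from the base axis. Payload 6.8 kg.
Tool frame: the origin (TCP) lies at the very end of the fingers, on their centre line; the grasp point (between the pads) lies ctrl.pinch_z behind it (ctrl.pinch_z is the distance from the TCP to the grasp point, in m); z points along the fingers, y is the direction in which the jaws open and shut (so a half turn about z gives the same grasp; the last joint's range is limited). The gripper opens to 88 mm and grips with 3 to 60 N. Pads are 20 mm wide; open, the fingers measure 115 mm over their backs; the gripper's body (75 mm by 178 mm) begins 61 mm behind the grasp point.
Start: joints at [-1.397, 0.477, 0.022, 1.555, -0.011, 1.109, -0.083], TCP at [0.188, 0.648, 0.223] pointing down, gripper open.
Joint ranges: [-2.96, 2.96], [-0.34, 2.1], [-1.41, 1.46], [0.24, 2.44], [-1.37, 4.51], [0.17, 1.92], [-2.96, 2.96]. Speed limits (rad/s): [2.39, 2.39, 3.14, 3.14, 3.14, 3.14, 3.14].

INTERFACE

Orientations are given as a 3x3 rotation matrix whose columns are the frame's x, y, z axes.
In Python, from plant import ctrl gives the robot as it stands.
- The arm moves only by the shell command python3 -m crank 'ROWS'. ROWS is JSON, a list of rows, each an object of numbers: "ax", "ay", "az": the turn, a rotation vector about the world's x, y, z in degrees; "x", "y", "z": the shift along the world's x, y, z in mm; "fingers": the opening in per cent of the stroke, from 0 (shut) to 100 (fully open). In form: [{"ax": .., "ay": .., "az": .., "x": .., "y": .., "z": .., "fingers": ..}, ...]. A call has 1 to 10 rows; each row is the pose to reach, as a shift and turn from the pose commanded when the call began; what a row does not reach only later rows make up. A row lasts 1/12 s, in which the tool goes at most 41.7 mm and 7.16 degrees, less where a joint would pass 70% of its speed; a pose out of reach is approached as far as the arm can. A call with a gripper value outside its range is refused whole. The fingers move at their own pace and stop on an object; the grip force is fixed at half the most. Time passes only in rows, so rows that repeat a pose let the fingers close. It gives the time, the measured TCP pose, the force and the opening at its end, in the units of the state.
- ctrl.sense(): the state, without advancing time (a new reading comes with each control period).
- ctrl.snapshot(name): name is "side" or "top"; returns a dict with "img" (384x512x3 uint8, red, green, blue), "camera_matrix" (3x3 intrinsics, pixels), "distortion" ([k1, k2, p1, p2, k3] as OpenCV has them; the pictures are not rectified), "rvec" (rotation vector, rad) and "tvec" (3), from world to camera coordinates, as OpenCV has them. Camera axes: x right, y down, z forward; pixel columns grow to the right and rows downward; lengths in m; the calibration is good to about 2 mm. A picture is of the moment at which its call begins. There is no depth.
- ctrl.job_done(): hands the job in, once; it reports no verdict.
Trained networks look in a picture, given as the dict that the camera call returned (one of the last four; its "shot" number tells which), for a name from the list of things; names that differ only in an ending like _2 or _b are one class to them, and where a whole thing is asked for, a point or a joint stands for the part that bears it (a point fixed in the world has none). Each returns a list of dicts, best first, with "p" (0 to 1); they miss things now and then, are a little off and sometimes report something else, mostly with a low value. They report only what shows in the picture. A call takes as long as a camera call.
- ctrl.find_in(picture, label): "extent" ([left, top, width, height] in pixels, round what is visible of it).
- ctrl.masks_of(picture, label): "region" (384x512 bool, what is visible of it) and "extent" ([left, top, width, height] in pixels, round what is visible of it).
- ctrl.tip_of(picture, label): "centre" ([row, column] in pixels: a listed point, or the origin of a listed thing).
The state is a dict: "t": time; "q": joint angles; "qvel": joint speeds; "joint_efforts": joint torques, N m; "tool_pos": TCP position; "tcp_rot": TCP orientation; "force": force on the tool from outside, world axes, zero at the start; "ft_torque": the same for the moment, N m; "opening": opening from 0.0 (shut) to 1.0 (fully open).
Only numpy, scipy, OpenCV 4.12 (cv2) and the standard library are available. Lean on these libraries where they do the work, as an engineer would, in place of code of your own. Each camera call takes 0.05 s, during which the arm holds its last target. There are 200 camera calls.

TASK

Open the inspection box so that the fitting inside can be looked at: with the fingertips, push the red latch fully aside, clear of the heavy flap, then press down the orange pad at the long end of the lifting bar until the bar rests on its rubber stop and its short end has raised the flap. Finish while still holding the bar down, with the flap up; do not lift the bar off its roller, do not touch the flap by hand, and leave everything lying around where it is.

Things in the scene. Friction and masses are not known exactly. Their poses are not given: they have to be found in the camera images.
- stand: fixed stand; origin on the bench under the roller that carries the bar, z up, +y along the bar to its long end. Grey open box (160 x 130 mm, 133 mm high) on the -y side, y -110 to -240 mm; rail 60 mm wide to y = +230 mm; black rubber stop for the bar at y = +160 mm, top 80 mm high; blue cheeks beside the roller 165 mm high; latch lug at x = +55 mm, y = -90 mm.
- roller (a point): axis of the roller (16 mm diameter) between the two blue cheeks, 130 mm above the bench
- bar_pad (a point): centre of the top of the orange pad (44 mm across, 46 mm along) at the long end of the bar. At rest 232 mm above the bench and 219 mm from the roller along the stand's +y; with the bar on the stop about 71 mm high and 234 mm from the roller (240 mm half-way). Pressing takes 3 to 10 N, then the stop is met.
- bar_notch (a point): point under the bar, in the notch that sits on the roller; it is about 8 mm from the roller's axis while the bar is in place
- lifting_bar: loose dark steel lifting bar, 0.5 kg, 355 x 22 x 12 mm; origin at the notch under it, axes parallel to the stand's while at rest; it tilts 0.68 rad from rest to the stop
- flap (a joint): heavy bright steel flap with a yellow panel (4 kg, 164 x 123 x 14 mm, top 147 mm above the bench, panel 2 mm higher), hinged along its far -y edge: 0 shut, about 0.39 rad with the bar on its stop; falls shut when the bar is let go. A 46 mm wide lip on its +y edge reaches over the bar's short end.
- flap_lip (a point): end of the flap's lip, in the middle of its thickness
- latch (a joint): red turn-button latch on a blue lug beside the lip: 0 = arm along -y of the stand, over the flap, blocking it; grows counter-clockwise seen from above (arm swings towards the stand's +x) to its end stop at 1.6, along the box edge. Clear of the flap from 1.3; starts at 0 to 0.35; stays where it is left (1 to 2 N at the peg moves it).
- latch_peg (a point): middle of the upright black peg on the latch arm (10 mm diameter, free height 29 mm, its top 186 mm above the bench, this point 172 mm), 45 mm from the latch's pivot; push it from the side
- latch_pivot (a point): pivot of the latch, 157 mm above the bench
- spanner_17: bystander: bright combination spanner 189 mm long, lying behind the bar, seen from the robot
- bearing: bystander: ball bearing 72 mm across, 18 mm high, lying on the robot's side of the bar
- spanner_19: bystander: bright combination spanner 199 mm long
- pliers_circlip: bystander: pliers with black and yellow handles, 186 mm long
- screwdriver_2: bystander: screwdriver with a red handle, 224 mm long
- valve_disc: bystander: flat grey ring 117 mm across, 14 mm high

How it is judged:
On the way:
1. the latch is pushed clear while the flap is still shut (value of joint latch above 1.25 rad and value of joint flap below 0.05 rad), for 0.2 s.
At the end, for the whole second after the job is handed in: The fingers are pressing the lifting bar (more than 1 N) and its toe carries the flap (more than 3 N), which stands still at more than 0.32 rad open (fully down on the stop gives about 0.39); the latch is clear (more than 1.2 rad) and the bar still sits on its roller (value of joint flap above 0.32 rad and velocity of joint flap below 0.1 rad/s and value of joint latch above 1.2 rad and contact force between the fingers and lifting_bar above 1 N and contact force between lifting_bar and flap above 3 N and distance between bar_notch and roller below 0.02 m); the arm keeps its last pose, push and grip.
It fails at once if the lifting bar is lifted or knocked off its roller (distance between bar_notch and roller above 0.025 m or height (world z) of bar_pad above 0.26 m).
It fails at once if the flap is touched by hand (contact force between any of the fingers, the arm and flap above 3 N).
It fails at once if a bystander is moved by more than 30 mm (distance of any of spanner_17, bearing, spanner_19, pliers_circlip, screwdriver_2, valve_disc from where it was at the start of the episode above 0.03 m).
It also fails if it takes over 42 s, if anything falls off the work surface, if the arm or the gripper's body presses on something with over 40 N, if the wrist force passes 120 N, or if a joint passes its speed limit or range.

## Working session

There is one attempt and no reset: what is moved stays moved. The work goes in short steps, Python scripts to look and compute and a shell command to move; the robot and the scene stay as the last step left them, time stands still between calls to the robot, and variables do not carry over. Pictures are saved under pics/ and viewed, about 8 in all and at most 12, crops included, and the job is handed in when it is done.

```bash
mkdir -p pics
cat > h.py <<'E'
import numpy as np, cv2
from plant import ctrl
def cam(p):
    K=np.array(p["camera_matrix"],float);d=np.array(p["distortion"],float)
    R=cv2.Rodrigues(np.array(p["rvec"],float))[0];t=np.array(p["tvec"],float).ravel()
    return K,d,R,t
def ray(p,rc):
    K,d,R,t=cam(p)
    n=cv2.undistortPoints(np.array([[[rc[1],rc[0]]]],float),K,d)[0,0]
    v=R.T@np.array([n[0],n[1],1]);return -R.T@t,v/np.linalg.norm(v)
def atz(p,rc,z):
    o,v=ray(p,rc);return o+v*(z-o[2])/v[2]
def tri(rs):
    A=0;b=0
    for o,v in rs:
        P=np.eye(3)-np.outer(v,v);A=A+P;b=b+P@o
    x=np.linalg.solve(A,b);return x,[np.linalg.norm(np.cross(x-o,v)) for o,v in rs]
def proj(p,X):
    return cv2.projectPoints(np.array(X,float).reshape(-1,3),np.array(p["rvec"],float),np.array(p["tvec"],float),np.array(p["camera_matrix"],float),np.array(p["distortion"],float))[0][:,0]
E
python3 - <<'E'
from h import *
s={n:ctrl.snapshot(n) for n in("side","top")}
for n in s: cv2.imwrite(f"pics/{n}0.png",s[n]["img"][:,:,::-1]); print(n,np.round(ray(s[n],(192,256)),3).tolist())
Z=dict(roller=.13,bar_pad=.232,bar_notch=.138,flap_lip=.14,latch_peg=.172,latch_pivot=.157,stand=0)
for l,z in Z.items():
    rs=[]
    for n in s:
        r=ctrl.tip_of(s[n],l)[:2]
        for k in r: print(l,n,round(k["p"],2),np.round(k["centre"],1),np.round(atz(s[n],k["centre"],z),3))
        if r: rs.append(ray(s[n],r[0]["centre"]))
    if len(rs)==2: x,e=tri(rs);print("   tri",np.round(x,3),np.round(e,4))
print(ctrl.sense(),ctrl.pinch_z)
E
```

```text
side [[0.091, 1.46, 1.109], [0.279, -0.815, -0.509]]
top [[0.459, -0.018, 1.463], [0.117, -0.004, -0.993]]
roller side 0.64 [236.7 244. ] [0.565 0.206 0.13 ]
roller top 0.61 [207.  187.4] [0.568 0.217 0.13 ]
   tri [0.564 0.215 0.137] [0.0027 0.0027]
bar_pad side 0.71 [184.6 257.6] [0.585 0.    0.232]
bar_pad top 0.93 [198.3 248.9] [0.584 0.001 0.232]
bar_pad top 0.43 [226. 165.] [0.499 0.271 0.232]
   tri [0.584 0.001 0.232] [0.0005 0.0005]
bar_notch side 0.62 [236.4 244.5] [0.56  0.214 0.138]
bar_notch side 0.51 [210.8 303.1] [ 0.404 -0.022  0.138]
bar_notch top 0.93 [205.9 188.9] [0.571 0.21  0.138]
   tri [0.566 0.21  0.134] [0.0047 0.0047]
flap_lip side 0.66 [244.  242.2] [0.551 0.262 0.14 ]
flap_lip top 0.7 [208.8 168.7] [0.562 0.28  0.14 ]
   tri [0.553 0.276 0.151] [0.0076 0.0076]
latch_peg side 0.56 [251.9 251.8] [0.491 0.331 0.172]
latch_peg top 0.49 [232.5 147.9] [0.48  0.343 0.172]
   tri [0.483 0.341 0.181] [0.0032 0.0032]
latch_pivot side 0.54 [252.4 271.2] [0.435 0.293 0.157]
latch_pivot side 0.53 [249.1 253.9] [0.495 0.296 0.157]
latch_pivot top 0.64 [226.1 164.7] [0.
[... 345 characters left out ...]
 1.10933221, -0.08311646]), 'qvel': array([ 0.00119457,  0.00016686, -0.00049064,  0.00084553,  0.00064363,
        0.00086461, -0.00176234]), 'joint_efforts': array([-1.47649598e-04, -5.82660341e+01,  1.53295711e+00, -2.72927731e+01,
       -5.43113169e-02,  9.81754070e-03,  2.50488671e-05]), 'tool_pos': array([0.18774042, 0.64838332, 0.22269272]), 'tcp_rot': array([[-9.60532589e-01,  2.78167477e-01,  3.72378793e-06],
       [ 2.78167476e-01,  9.60532589e-01,  3.72783541e-05],
       [ 6.79280602e-06,  3.68429106e-05, -9.99999999e-01]]), 'force': array([ 0.69982081, -1.23126492,  0.19315556]), 'ft_torque': array([-0.02767107, -0.042667  , -0.01410797]), 'opening': 0.9978384320303706} 0.0187
```

Run:
```python
import cv2,numpy as np
a=cv2.imread("pics/top0.png");b=cv2.imread("pics/side0.png")
cv2.imwrite("pics/t0c.png",cv2.resize(a[90:330,40:340],None,fx=2.6,fy=2.5,interpolation=3))
cv2.imwrite("pics/s0c.png",cv2.resize(b[130:350,140:400],None,fx=3,fy=2.7,interpolation=3))
```

```text
(no output)
```

View pics/t0c.png

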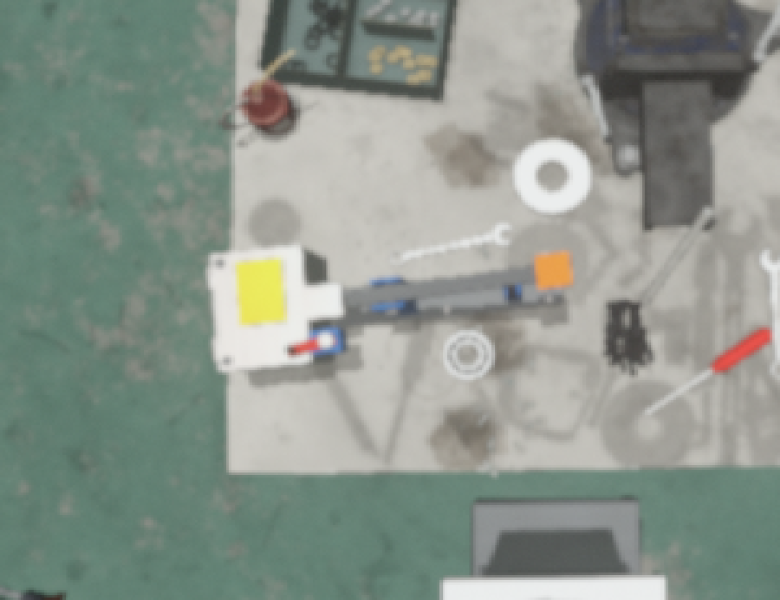

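View pics/s0c.png

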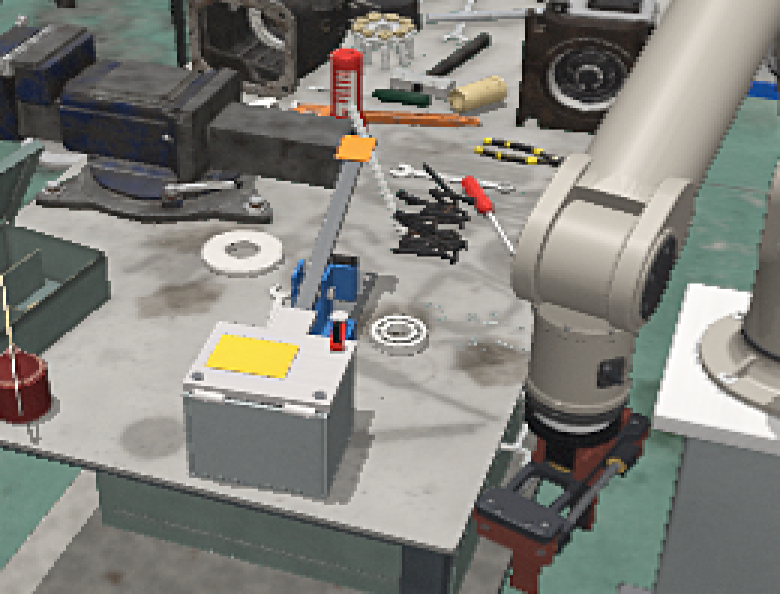

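Run:
```python
from h import *
from scipy.optimize import least_squares
s={n:ctrl.snapshot(n) for n in("side","top")}
def pts(v):
    x,y,a,th=v;ey=np.array([np.cos(a),np.sin(a),0]);ex=np.array([ey[1],-ey[0],0])
    W=lambda X,Y,Z:np.array([x,y,0])+X*ex+Y*ey+[0,0,Z]
    return dict(roller=W(0,0,.13),bar_pad=W(0,.219,.232),bar_notch=W(0,0,.138),latch_pivot=W(.055,-.09,.157),latch_peg=W(.055+.045*np.sin(th),-.09-.045*np.cos(th),.172)),ex,ey
obs=[]
for n in s:
    for l in pts([0]*4)[0]:
        r=ctrl.tip_of(s[n],l)
        if r: obs.append((n,l,r[0]["centre"]))
def f(v):
    P=pts(v)[0];return np.concatenate([(proj(s[n],P[l])[0][::-1]-c) for n,l,c in obs])
r=least_squares(f,[.568,.214,-1.5,.2],loss="soft_l1");v=r.x
P,ex,ey=pts(v);print(np.round(v,4),np.round(ex,3),np.round(ey,3))
for (n,l,c),e in zip(obs,f(v).reshape(-1,2)):print(n,l,np.round(c,1),np.round(e,1))
for l in P:print(l,np.round(P[l],4))
for n in s:
    im=s[n]["img"].astype(int);red=(im[...,0]>130)&(im[...,1]<70)&(im[...,2]<70)
    c=proj(s[n],P["latch_peg"])[0];yy,xx=np.nonzero(red);k=np.hypot(xx-c[0],yy-c[1])<25
    print(n,"red",k.sum(),yy[k].min(),yy[k].max(),xx[k].min(),xx[k].max(),[np.round(atz(s[n],q,.155),3).tolist() for q in((yy[k].mean(),xx[k].mean()),)])
a=s["side"]["img"][225:275,225:295,::-1];b=s["top"]["img"][210:250,130:190,::-1]
A=[]
for n,(r0,c0,h,w) in dict(side=(225,215,50,70),top=(207,125,50,70)).items():
    m=cv2.resize(s[n]["img"][r0:r0+h,c0:c0+w,::-1].copy(),None,fx=8,fy=8,interpolation=0)
    for l in("latch_pivot","latch_peg"):
        u=proj(s[n],P[l])[0];cv2.circle(m,(int((u[0]-c0+.5)*8),int((u[1]-r0+.5)*8)),4,(0,255,0) if l[-1]=="g" else (255,0,255),-1)
    A.append(m)
cv2.imwrite("pics/l.png",cv2.resize(np.vstack(A),None,fx=.74,fy=.74))
```

```text
[ 0.562   0.2075 -1.475   0.3426] [-0.995 -0.096  0.   ] [ 0.096 -0.995  0.   ]
side roller [238.3 245.9] [-1.3 -1.3]
side bar_pad [183.7 257.4] [-0.3  1.6]
side bar_notch [237.2 245.3] [-2.  -0.7]
side latch_pivot [248.  251.5] [0.2 1.9]
side latch_peg [253.4 254.8] [-0.5 -0. ]
top roller [208.7 191.9] [-0.2 -1.8]
top bar_pad [198.6 251.5] [-0.1  0.9]
top bar_notch [209.1 190.6] [-0.7 -0.9]
top latch_pivot [223.6 164.6] [ 3.4 -0.5]
roller [0.562  0.2075 0.13  ]
bar_pad [ 0.583  -0.0105  0.232 ]
bar_notch [0.562  0.2075 0.138 ]
latch_pivot [0.4987 0.2919 0.157 ]
latch_peg [0.4795 0.3326 0.172 ]
side red 20 250 259 250 254 [[0.491, 0.325, 0.155]]Traceback (most recent call last):
  File "<stdin>", line 22, in <module>
    return umr_minimum(a, axis, None, out, keepdims, initial, where)
ValueError: zero-size array to reduction operation minimum which has no identity
```

```bash
python3 -m crank '[{"x":40,"y":-37,"fingers":0},{"x":80,"y":-75,"fingers":0},{"x":120,"y":-112,"fingers":0},{"x":160,"y":-150,"fingers":0},{"x":200,"y":-187,"fingers":0},{"x":240,"y":-225,"fingers":0},{"x":270,"y":-253,"fingers":0},{"x":300,"y":-281,"fingers":0},{"x":325,"y":-305,"fingers":0},{"x":336,"y":-313,"fingers":0}]'
python3 -m crank '[{"x":0,"y":0,"fingers":0}]'
python3 - <<'E'
from h import *
s=ctrl.snapshot("side");q=ctrl.sense();print(q["t"],q["tool_pos"],q["force"],q["opening"])
m=cv2.resize(s["img"][170:290,190:320,::-1].copy(),None,fx=5,fy=5,interpolation=3)
for X,c in(((.4995,.292,.157),(255,0,255)),((.482,.334,.172),(0,255,0)),(q["tool_pos"],(255,255,0))):
    u=proj(s,X)[0];cv2.circle(m,(int((u[0]-190+.5)*5),int((u[1]-170+.5)*5)),3,c,-1)
cv2.imwrite("pics/a.png",m)
E
```

```text
1.45 [0.18770806 0.64839933 0.22266172] [-0.63100437  1.22989281  0.90011617] 0.9967894309030485invalid input
invalid input
```

View pics/a.png

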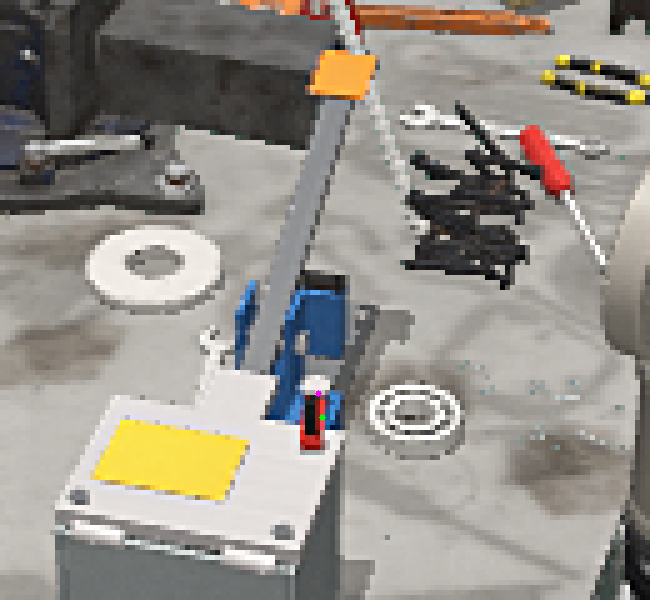

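```bash
python3 -m crank '[{"ax":0,"ay":0,"az":0,"x":28,"y":-26,"z":0,"fingers":0},{"ax":0,"ay":0,"az":0,"x":56,"y":-52,"z":0,"fingers":0},{"ax":0,"ay":0,"az":0,"x":84,"y":-78,"z":0,"fingers":0},{"ax":0,"ay":0,"az":0,"x":112,"y":-104,"z":0,"fingers":0},{"ax":0,"ay":0,"az":0,"x":140,"y":-130,"z":0,"fingers":0},{"ax":0,"ay":0,"az":0,"x":168,"y":-156,"z":0,"fingers":0},{"ax":0,"ay":0,"az":0,"x":196,"y":-182,"z":0,"fingers":0},{"ax":0,"ay":0,"az":0,"x":224,"y":-208,"z":0,"fingers":0},{"ax":0,"ay":0,"az":0,"x":252,"y":-233,"z":0,"fingers":0},{"ax":0,"ay":0,"az":0,"x":280,"y":-258,"z":0,"fingers":0}]'
python3 -m crank '[{"ax":0,"ay":0,"az":0,"x":28,"y":-26,"z":0,"fingers":0},{"ax":0,"ay":0,"az":0,"x":50,"y":-45,"z":0,"fingers":0},{"ax":0,"ay":0,"az":0,"x":67,"y":-55,"z":0,"fingers":0},{"ax":0,"ay":0,"az":0,"x":67,"y":-55,"z":-10,"fingers":0},{"ax":0,"ay":0,"az":0,"x":67,"y":-55,"z":-20,"fingers":0},{"ax":0,"ay":0,"az":0,"x":67,"y":-55,"z":-20,"fingers":0}]'
python3 - <<'E'
from h import *
q=ctrl.sense();print(q["t"],q["tool_pos"],q["force"],q["opening"])
A=[]
for n,(r0,c0,h,w) in dict(side=(200,190,90,100),top=(180,110,90,100)).items():
    s=ctrl.snapshot(n);m=cv2.resize(s["img"][r0:r0+h,c0:c0+w,::-1].copy(),None,fx=4,fy=6,interpolation=3)
    for X,c in(((.4995,.292,.157),(255,0,255)),((.49,.334,.172),(0,255,0)),(q["tool_pos"],(255,255,0))):
        u=proj(s,X)[0];cv2.circle(m,(int((u[0]-c0+.5)*4),int((u[1]-r0+.5)*6)),3,c,-1)
    A.append(m)
cv2.imwrite("pics/b.png",np.hstack(A))
E
```

```text
t: 2.28
tool_pos: [0.4689, 0.389, 0.223]
tcp_rot: [[-0.961, 0.278, 0.0], [0.278, 0.961, 0.0], [-0.0, 0.0, -1.0]]
force: [0.1, -0.4, -0.0]
opening: 0.279
t: 2.78
tool_pos: [0.5324, 0.3357, 0.1999]
tcp_rot: [[-0.961, 0.277, -0.004], [0.277, 0.961, -0.002], [0.003, -0.003, -1.0]]
force: [-0.4, 0.0, -0.6]
opening: 0.005
2.7833 [0.53238325 0.33571397 0.19987932] [-0.43972408  0.02447529 -0.61442671] 0.00518120013453019
```

View pics/b.png

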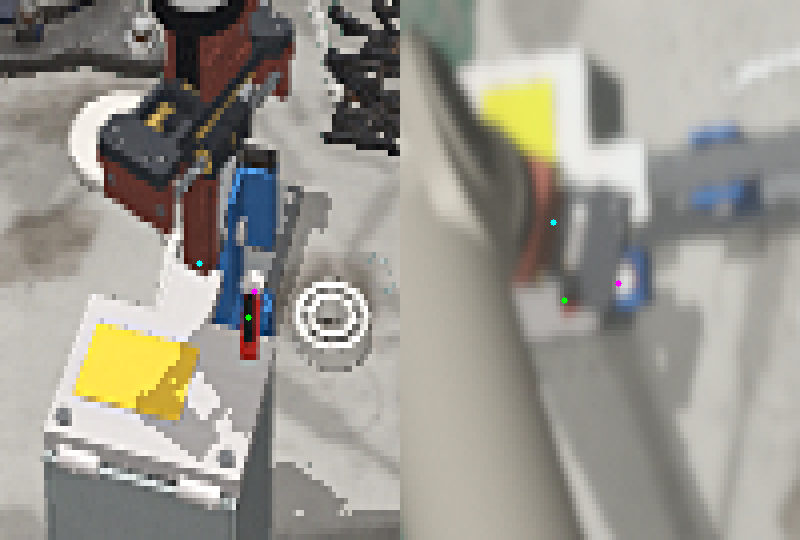

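```bash
python3 -m crank '[{"ax":0,"ay":0,"az":0,"x":0,"y":4,"z":-17,"fingers":0},{"ax":0,"ay":0,"az":0,"x":0,"y":4,"z":-32,"fingers":0},{"ax":0,"ay":0,"az":0,"x":0,"y":4,"z":-32,"fingers":0},{"ax":0,"ay":0,"az":0,"x":0,"y":4,"z":-32,"fingers":0}]'
python3 -m crank '[{"ax":0,"ay":0,"az":0,"x":-15,"y":0,"z":0,"fingers":0},{"ax":0,"ay":0,"az":0,"x":-26,"y":0,"z":0,"fingers":0},{"ax":0,"ay":0,"az":0,"x":-35,"y":0,"z":0,"fingers":0},{"ax":0,"ay":0,"az":0,"x":-44,"y":-1,"z":0,"fingers":0},{"ax":0,"ay":0,"az":0,"x":-52,"y":-3,"z":0,"fingers":0},{"ax":0,"ay":0,"az":0,"x":-60,"y":-6,"z":0,"fingers":0},{"ax":0,"ay":0,"az":0,"x":-66,"y":-10,"z":0,"fingers":0},{"ax":0,"ay":0,"az":0,"x":-71,"y":-15,"z":0,"fingers":0},{"ax":0,"ay":0,"az":0,"x":-75,"y":-20,"z":0,"fingers":0},{"ax":0,"ay":0,"az":0,"x":-77,"y":-23,"z":0,"fingers":0}]'
```

```text
t: 3.22
tool_pos: [0.5335, 0.3402, 0.1705]
tcp_rot: [[-0.961, 0.276, -0.001], [0.276, 0.961, -0.001], [0.001, -0.001, -1.0]]
force: [0.0, 0.6, 0.6]
opening: 0.003
t: 4.05
tool_pos: [0.4573, 0.3153, 0.1707]
tcp_rot: [[-0.96, 0.279, -0.0], [0.279, 0.96, -0.0], [0.0, -0.0, -1.0]]
force: [1.9, 0.9, -0.0]
opening: 0.002
```

```bash
python3 -m crank '[{"ax":0,"ay":0,"az":0,"x":-2,"y":-5,"z":0,"fingers":0},{"ax":0,"ay":0,"az":0,"x":-3,"y":-10,"z":0,"fingers":0},{"ax":0,"ay":0,"az":0,"x":-3,"y":-12,"z":0,"fingers":0},{"ax":0,"ay":0,"az":0,"x":-3,"y":-12,"z":0,"fingers":0}]'
python3 - <<'E'
from h import *
q=ctrl.sense();print(q["t"],q["tool_pos"],q["force"])
A=[]
for n,(r0,c0,h,w) in dict(side=(200,190,90,100),top=(180,110,90,100)).items():
    s=ctrl.snapshot(n);m=cv2.resize(s["img"][r0:r0+h,c0:c0+w,::-1].copy(),None,fx=4,fy=6,interpolation=3)
    for k in ctrl.tip_of(s,"latch_peg")[:2]: print(n,round(k["p"],2),k["centre"],atz(s,k["centre"],.172))
    A.append(m)
cv2.imwrite("pics/c.png",np.hstack(A))
E
```

```text
t: 4.38
tool_pos: [0.4545, 0.3034, 0.1705]
tcp_rot: [[-0.96, 0.279, -0.001], [0.279, 0.96, -0.001], [0.001, -0.001, -1.0]]
force: [0.5, -0.2, -1.0]
opening: 0.002
4.3833 [0.45452102 0.30336748 0.17051906] [ 0.4771871  -0.16838521 -1.04770372]
top 0.6 [239.8, 164.4] [0.45525328 0.28701639 0.172     ]
```

View pics/c.png

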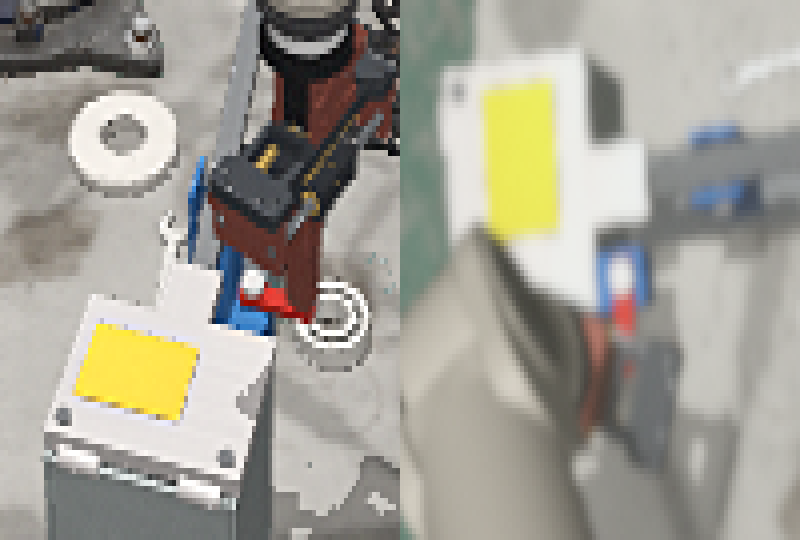

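```bash
python3 -m crank '[{"ax":0,"ay":0,"az":0,"x":0,"y":8,"z":0,"fingers":0},{"ax":0,"ay":0,"az":0,"x":0,"y":8,"z":35,"fingers":0},{"ax":0,"ay":0,"az":0,"x":0,"y":8,"z":75,"fingers":0},{"ax":0,"ay":0,"az":0,"x":0,"y":8,"z":110,"fingers":0},{"ax":0,"ay":0,"az":0,"x":0,"y":-20,"z":120,"fingers":0},{"ax":0,"ay":0,"az":0,"x":0,"y":-50,"z":120,"fingers":0},{"ax":0,"ay":0,"az":0,"x":0,"y":-80,"z":120,"fingers":0},{"ax":0,"ay":0,"az":0,"x":0,"y":-110,"z":120,"fingers":0}]'
python3 - <<'E'
from h import *
q=ctrl.sense();print(q["t"],q["tool_pos"],q["force"])
rs=[]
for n in("side","top"):
    s=ctrl.snapshot(n)
    im=cv2.cvtColor(s["img"],cv2.COLOR_RGB2HSV)
    for k in ctrl.tip_of(s,"bar_pad")[:2]: print(n,round(k["p"],2),k["centre"],np.round(atz(s,k["centre"],.232),4))
    o=cv2.inRange(im,(9,150,150),(17,255,255));N,L,S,C=cv2.connectedComponentsWithStats(o)
    for j in range(1,N):
        if S[j,4]>30: print(n,S[j],C[j],np.round(atz(s,C[j][::-1],.23),4))
    for l in("latch_peg","latch_pivot"):
        for k in ctrl.tip_of(s,l)[:1]: print(n,l,round(k["p"],2),k["centre"],np.round(atz(s,k["centre"],.172 if l[-1]=="g" else .157),4))
E
```

```text
t: 5.25
tool_pos: [0.4547, 0.194, 0.2911]
tcp_rot: [[-0.961, 0.277, 0.001], [0.277, 0.961, 0.0], [-0.0, 0.001, -1.0]]
force: [0.5, -0.3, -1.0]
opening: 0.009
5.25 [0.45468428 0.19396479 0.29105688] [ 0.50152099 -0.25483585 -0.98433934]
side 0.71 [181.5, 257.7] [ 0.5926 -0.0231  0.232 ]
side latch_peg 0.56 [250.2, 262.2] [0.4612 0.3106 0.172 ]
side latch_pivot 0.54 [250.1, 254.0] [0.4933 0.3011 0.157 ]
top 0.8 [199.0, 250.6] [ 0.5814 -0.0047  0.232 ]
top 0.54 [213.0, 339.1] [ 0.5311 -0.2878  0.232 ]
top [382 176  10  28  89] [386.57303371 189.91011236] [ 0.6031 -0.4464  0.23  ]
top [247 192  12  12 129] [252.36434109 197.72093023] [ 0.5857 -0.0104  0.23  ]
```

```bash
python3 -m crank '[{"ax":0,"ay":0,"az":0,"x":20,"y":-31,"z":0,"fingers":0},{"ax":0,"ay":0,"az":0,"x":40,"y":-62,"z":0,"fingers":0},{"ax":0,"ay":0,"az":0,"x":60,"y":-93,"z":0,"fingers":0},{"ax":0,"ay":0,"az":0,"x":80,"y":-124,"z":0,"fingers":0},{"ax":0,"ay":0,"az":0,"x":100,"y":-155,"z":0,"fingers":0},{"ax":0,"ay":0,"az":0,"x":118,"y":-184,"z":0,"fingers":0},{"ax":0,"ay":0,"az":0,"x":130,"y":-202,"z":0,"fingers":0},{"ax":0,"ay":0,"az":0,"x":130,"y":-202,"z":-20,"fingers":0},{"ax":0,"ay":0,"az":0,"x":130,"y":-202,"z":-40,"fingers":0},{"ax":0,"ay":0,"az":0,"x":130,"y":-202,"z":-40,"fingers":0}]'
python3 - <<'E'
from h import *
A=[]
for n,(r0,c0,h,w) in dict(side=(150,200,120,110),top=(170,130,80,150)).items():
    s=ctrl.snapshot(n);A.append(cv2.resize(s["img"][r0:r0+h,c0:c0+w,::-1],(400,500),interpolation=3))
    for l in("latch_peg",): print([(n,round(k["p"],2),k["centre"],np.round(atz(s,k["centre"],.172),3)) for k in ctrl.tip_of(s,l)[:2]])
    print(proj(s,(.455,.287,.172)))
cv2.imwrite("pics/d.png",np.hstack(A))
E
```

```text
t: 6.48
tool_pos: [0.5829, -0.0069, 0.2467]
tcp_rot: [[-0.961, 0.277, -0.007], [0.277, 0.961, -0.001], [0.006, -0.003, -1.0]]
force: [-1.7, 0.5, -1.0]
opening: 0.008
[('side', 0.5, [246.0, 265.8], array([0.457, 0.285, 0.172]))]
[[266.18147675 246.50779899]]
[('top', 0.42, [242.7, 164.0], array([0.446, 0.288, 0.172]))]
[[164.40442623 239.87596652]]
```

View pics/d.png

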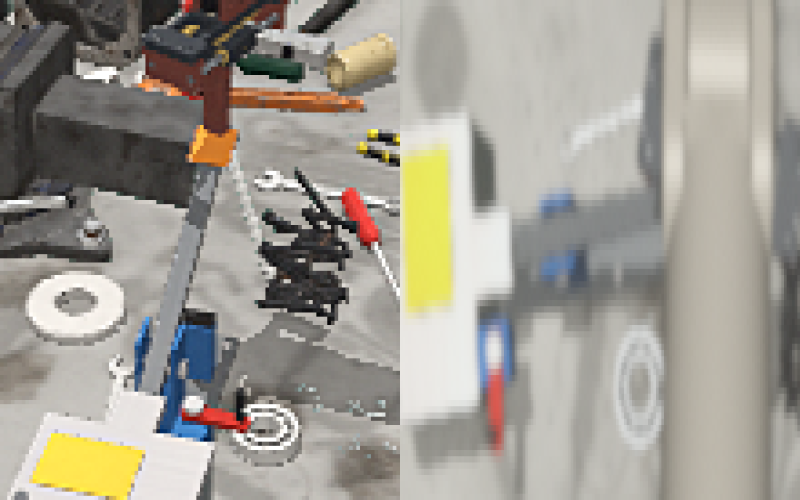

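```bash
python3 -m crank '[{"ax":0,"ay":0,"az":0,"x":0,"y":0,"z":-10,"fingers":0},{"ax":0,"ay":0,"az":0,"x":0,"y":0,"z":-18,"fingers":0},{"ax":0,"ay":0,"az":0,"x":0,"y":-3,"z":-25,"fingers":0},{"ax":0,"ay":0,"az":0,"x":0,"y":-5,"z":-32,"fingers":0},{"ax":0,"ay":0,"az":0,"x":1,"y":-8,"z":-39,"fingers":0},{"ax":0,"ay":0,"az":0,"x":1,"y":-10,"z":-45,"fingers":0},{"ax":0,"ay":0,"az":0,"x":1,"y":-10,"z":-45,"fingers":0}]'
```

```text
t: 7.27
tool_pos: [0.5862, -0.0165, 0.2055]
tcp_rot: [[-0.961, 0.277, 0.001], [0.277, 0.961, 0.002], [-0.001, 0.002, -1.0]]
force: [0.3, 2.9, 7.1]
opening: 0.002
```

```bash
python3 -m crank '[{"ax":0,"ay":0,"az":0,"x":0,"y":-3,"z":-10,"fingers":0},{"ax":0,"ay":0,"az":0,"x":0,"y":-6,"z":-20,"fingers":0},{"ax":0,"ay":0,"az":0,"x":1,"y":-8,"z":-32,"fingers":0},{"ax":0,"ay":0,"az":0,"x":1,"y":-10,"z":-44,"fingers":0},{"ax":0,"ay":0,"az":0,"x":1,"y":-11,"z":-56,"fingers":0},{"ax":0,"ay":0,"az":0,"x":1,"y":-12,"z":-68,"fingers":0},{"ax":0,"ay":0,"az":0,"x":1,"y":-12,"z":-80,"fingers":0},{"ax":0,"ay":0,"az":0,"x":1,"y":-11,"z":-90,"fingers":0},{"ax":0,"ay":0,"az":0,"x":1,"y":-10,"z":-100,"fingers":0},{"ax":0,"ay":0,"az":0,"x":1,"y":-10,"z":-105,"fingers":0}]'
python3 -m crank '[{"ax":0,"ay":0,"az":0,"x":0,"y":1,"z":-6,"fingers":0},{"ax":0,"ay":0,"az":0,"x":0,"y":2,"z":-12,"fingers":0},{"ax":0,"ay":0,"az":0,"x":0,"y":3,"z":-18,"fingers":0},{"ax":0,"ay":0,"az":0,"x":0,"y":4,"z":-24,"fingers":0},{"ax":0,"ay":0,"az":0,"x":0,"y":4,"z":-24,"fingers":0}]'
```

```text
t: 8.1
tool_pos: [0.5878, -0.0256, 0.1007]
tcp_rot: [[-0.961, 0.277, 0.002], [0.277, 0.961, 0.002], [-0.001, 0.003, -1.0]]
force: [-0.0, 3.1, 9.6]
opening: 0.004
t: 8.52
tool_pos: [0.5875, -0.0225, 0.0765]
tcp_rot: [[-0.961, 0.277, 0.001], [0.277, 0.961, 0.001], [-0.001, 0.001, -1.0]]
force: [0.6, 1.8, 4.7]
opening: 0.004
```

```bash
python3 -m crank '[{"ax":0,"ay":0,"az":0,"x":0,"y":0,"z":-2,"fingers":0},{"ax":0,"ay":0,"az":0,"x":0,"y":1,"z":-4,"fingers":0},{"ax":0,"ay":0,"az":0,"x":0,"y":1,"z":-6,"fingers":0},{"ax":0,"ay":0,"az":0,"x":0,"y":1,"z":-6,"fingers":0}]'
```

```text
t: 8.85
tool_pos: [0.5883, -0.0225, 0.0739]
tcp_rot: [[-0.96, 0.278, 0.003], [0.278, 0.96, 0.002], [-0.003, 0.002, -1.0]]
force: [-7.2, 1.1, 29.9]
opening: 0.005
```

```bash
python3 -m crank '[{"ax":0,"ay":0,"az":0,"x":0,"y":0,"z":1,"fingers":0},{"ax":0,"ay":0,"az":0,"x":0,"y":0,"z":2,"fingers":0},{"ax":0,"ay":0,"az":0,"x":0,"y":0,"z":2,"fingers":0},{"ax":0,"ay":0,"az":0,"x":0,"y":0,"z":2,"fingers":0},{"ax":0,"ay":0,"az":0,"x":0,"y":0,"z":2,"fingers":0},{"ax":0,"ay":0,"az":0,"x":0,"y":0,"z":2,"fingers":0}]'
python3 - <<'E'
from h import *
for i in range(4):
    s=ctrl.snapshot("side");q=ctrl.sense();print(np.round(q["t"],2),np.round(q["tool_pos"],4),np.round(q["force"],1))
for l in("latch_peg","flap_lip","bar_notch","roller"):
    print([(l,round(k["p"],2),k["centre"]) for k in ctrl.tip_of(s,l)[:1]])
cv2.imwrite("pics/e.png",cv2.resize(s["img"][150:290,180:340,::-1],None,fx=4.5,fy=4.2,interpolation=3))
E
```

```text
t: 9.35
tool_pos: [0.5881, -0.0227, 0.0744]
tcp_rot: [[-0.96, 0.278, 0.003], [0.278, 0.961, 0.001], [-0.003, 0.001, -1.0]]
force: [-2.8, -0.1, 14.4]
opening: 0.004
9.4 [ 0.5881 -0.0227  0.0744] [-2.3  0.5 14.9]
9.45 [ 0.5881 -0.0227  0.0744] [-2.4  0.4 14.7]
9.5 [ 0.5881 -0.0226  0.0744] [-3.1  1.  13.9]
9.55 [ 0.5881 -0.0227  0.0744] [-2.5  0.  14.3]
[('latch_peg', 0.5, [245.1, 265.8])]
[('flap_lip', 0.73, [229.8, 241.0])]
[('bar_notch', 0.57, [234.3, 244.9])]
[('roller', 0.88, [239.9, 244.7])]
```

View pics/e.png

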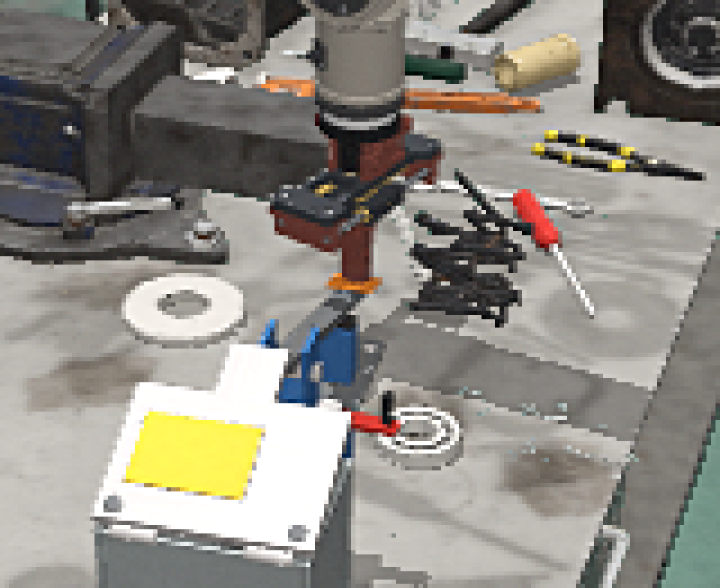

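```bash
python3 -c "
from plant import ctrl
print(ctrl.job_done()); print(ctrl.sense()['force'])"
```

```text
the job is handed in; nothing more can be done
None
the job is handed in; nothing more can be done
```

I swung the red latch clear with the closed fingertips while the flap was shut. I then pressed the orange pad down along its arc until the bar met its rubber stop, eased the push, and handed in while still holding it (t ≈ 9.6 s). `job_done()` gave no verdict.

**Latch:** it ended at about 1.57 rad, worked out from the peg at roughly (0.455, 0.287).

**Bar:** the push rose to about 30 N at the stop, so I backed off to a steady 14 N. The TCP held at z = 0.074 m against an expected pad height of 0.071 m. That is about 3 mm high, within the camera and tilt error.

**Flap:** the last picture shows it raised on the bar's toe, with the latch clear and the bar between the cheeks. The bystanders in view (ring, bearing, pliers, screwdriver) look unmoved. I judged the flap from the picture and the bar height; I did not measure its angle.

**Disagreements:** peg detections disagreed by up to about 25 mm between cameras. An early fit put the latch at 0.34 rad, while the picture showed about 0.1 rad, and I used the picture. My first two move commands were refused for missing fields, and nothing moved.

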